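Close up the model station platform

TASK

Push the loose station platform at the two end parts of its back, not on its delicate fence, until its whole front edge lies flush along the white kerb of the track, then slide it along the kerb until it meets the fixed ramp. Then press it home against the kerb, firmly but gently because the track is only lightly pinned down: first at the end next to the ramp, then at the other end. Keep the platform flat on the table, leave the little crate standing on it and the rest of the layout alone, and let go at the end.

Things in the scene. Friction and masses are not known exactly. Their poses are not given: they have to be found in the camera images.
- track: Straight model track fixed to the table: pale bed, dark sleepers, two brass rails. x points level across it, away from the robot; y along the kerb to the ramp. Origin: at table level where the middle of the platform's front must end; the kerb face is x = 0, the ramp's end face y = 170 mm. Only lightly pinned: more than 20 N from the platform on track, kerb or ramp spoils the job.
- kerb_ramp: White kerb along the track, the half next to the ramp: 165 long, 26 high, 14 mm thick (track y = 10 to 175 mm). Origin: middle of its face to the platform, at table level. Axes as the track's. Pressed home means 3 N or more on it for a third of a second: hold a push of about 13 N; friction at table and ramp takes 2 to 8 N of it.
- kerb_free: The other half of the white kerb, alike and in line: track y = -175 to -10 mm, origin at y = -92.5 mm. It also needs 3 N or more for a third of a second, after the ramp half.
- ramp: Fixed brick-red ramp beside the track, 88 mm wide, its upright end face 30 mm high, sloping down away from the platform over 150 mm. Its origin is at table level, where its end face meets the kerb face (track y = 170 mm). Axes as the track's.
- platform: Loose brick-red block with grey deck, yellow line near its front edge; 90 deep (x), 340 long (y), 30 mm high, 0.2 to 0.32 kg. Origin: centre of its underside. x points from back to front (to the kerb), y along it to the ramp, z up. Push with shut fingers on the bare end parts of its back, 90 mm or more from the middle, or on its free end face.
- fence: Delicate white picket fence on the back edge of the platform's deck, 104 mm long (platform y = -52 to 52 mm), 4 mm thick, 22 mm high, top 52 mm above the table, fixed to the platform. Must not be touched. Origin at the middle of its foot.
- bench: Small wooden bench fixed on the deck in front of the fence, 20 x 60 mm, 28 mm high. Must not be touched. Origin at the middle of its foot.
- crate: Loose little wooden crate standing on the deck, 26 x 34 x 20 mm, 30 g. Origin at the centre of its underside, 30 mm above the table. It must stay on the deck.
- push_ramp (a point): A good place to push: on the platform's back face, 110 mm from its middle towards the ramp, 15 mm above the table.
- push_free (a point): A good place to push: on the platform's back face, 110 mm from its middle away from the ramp, 15 mm above the table.
- plat_front_ramp (a point): Front corner of the platform at the ramp end, 15 mm above the table.
- plat_front_free (a point): Front corner of the platform at the free end, 15 mm above the table.
- plat_end_ramp (a point): Middle of the platform's end face that is to meet the ramp, 15 mm above the table.
- plat_end_free (a point): Middle of the platform's other, free end face, 15 mm above the table: push here to slide it along.
- wagon: Yellow open goods wagon on the rails, 90 x 200 mm, 87 mm high. Leave alone. Origin under its middle, at rail height (28 mm).
- tree_left: Model tree, 170 mm high, 82 mm across. Leave alone. Origin at the foot.
- tree_right: Model tree, 150 mm high, 72 mm across. Leave alone. Origin at the foot.
- hut: Small cream model house with grey roof, 90 x 120 mm, 140 mm high. Leave alone. Origin under its middle.
- screwdriver: Screwdriver lying on the table, about 200 mm long. Leave alone.
- glue: White glue bottle with red cap, 44 mm across, 110 mm high. Leave alone. Origin under its middle.

How it is judged (in metres and radians):
On the way, in this order (a step that is already met when the one before it is completed fails the run):
1. the platform's front lies flush along both halves of the kerb (x of plat_front_ramp in the frame of track between -0.002 and 0.004 m and x of plat_front_free in the frame of track between -0.002 and 0.004 m and height (world z) of platform below 0.004 m), for 0.1 s.
2. it has been slid along the kerb up to the ramp (and is not yet being pressed home) (x of each of plat_front_ramp, plat_front_free in the frame of track above -0.006 m and y of plat_end_ramp in the frame of track above 0.168 m and contact force between platform and kerb_ramp below 3 N), for 0.1 s.
3. it is pressed home against the kerb at the ramp end (at least 3 N there, less on the other half) (contact force between platform and kerb_ramp above 3 N and contact force between platform and kerb_free below 3 N), for 0.3 s.
4. it is pressed home against the kerb at the free end (at least 3 N) (contact force between platform and kerb_free above 3 N), for 0.3 s.
At the end, for the whole second after the job is handed in: The platform is flat on the table and at rest, both front corners within 2 mm of the kerb face and parallel to it within 0.012 rad, its end within 2 mm of the ramp, the crate standing on its deck; everything else where it was (all of step 1 and y of plat_end_ramp in the frame of track above 0.168 m and angle between the y axis of platform and the y axis of track, either way round below 0.012 rad and linear speed of platform below 0.005 m/s and height (world z) of crate above 0.025 m and angle between crate's own z axis and vertical below 0.2 rad); the robot touches nothing.
It fails at once if the platform pushes on the track, kerb or ramp with more than 20 N (contact force between platform and track above 20 N or contact force between platform and kerb_ramp above 20 N or contact force between platform and kerb_free above 20 N or contact force between platform and ramp above 20 N).
It fails at once if the robot touches the fence, bench or crate (contact force between any of the fingers, the arm and fence above 0.5 N or contact force between any of the fingers, the arm and bench above 0.5 N or contact force between any of the fingers, the arm and crate above 0.5 N).
It fails at once if the platform is lifted or tipped (height (world z) of platform above 0.008 m or angle between platform's own z axis and vertical above 0.08 rad).
It fails at once if the robot strikes the track, kerb or ramp (contact force between any of the fingers, the arm and track above 5 N).
It fails at once if another thing on the layout is moved by more than 2 cm (distance of any of wagon, tree_left, tree_right, hut, screwdriver, glue from where it was at the start of the episode above 0.02 m).
It also fails if it takes over 72 s, if anything falls off the work surface, if the arm or the gripper's body presses on something with over 40 N, if the wrist force passes 120 N, or if a joint passes its speed limit or range.

ROBOT

A 6-joint arm with a two-finger parallel gripper is mounted at the origin on the work surface. World frame = base frame: x ahead of the robot, y to its left, z up, the work surface at z = 0. Lengths are in m, angles in degrees, forces in N, time in s.
With the tool pointing down it reaches from about 0.3 to 0.75 m from the base axis. Payload 8.5 kg.
Tool frame: the origin (TCP) lies at the very end of the fingers, on their centre line; the grasp point (between the pads) lies 19 mm behind it (env.hold_point_z is the distance from the TCP to the grasp point, in m); z points along the fingers, y is the line along which they close (so a half turn about z gives the same grasp; the last joint's range is limited). The gripper opens to 85 mm and grips with 20 to 120 N. Pads are 22 mm wide; open, the fingers measure 114 mm over their backs; the gripper's body (76 mm by 85 mm) begins 54 mm behind the grasp point. The pads swing forward as they close: fully open they stand 13 mm farther back than shut.
Start: joints at [-79.143, 21.807, 74.336, -0, 83.858, -12.336], TCP at [0.217, -0.506, 0.231] pointing down, gripper open.
Joint ranges: [-178.18, 178.18], [-50.72, 133.34], [12.68, 142.11], [-81.47, 261.47], [9.98, 163.14], [-165.26, 165.26]. Speed limits (degrees/s): [136.94, 136.94, 180, 180, 180, 180].

INTERFACE

Orientations are given as a 3x3 rotation matrix whose columns are the frame's x, y, z axes.
In Python, from rig import env, optics gives the robot as it stands.
- The arm moves only by the shell command python3 -m jog 'ROWS' [OPENING] [FORCE]. ROWS is JSON, a list of rows, each an object with "linear": the shift along the tool's x, y, z in units of 40 mm (1.0 is 40 mm), a list of three; "roll": the turn about the tool's z in units of 5 degrees (1.0 is 5 degrees). A call has 1 to 12 rows; each row shifts and turns the commanded pose from where the row before left it, along the tool's axes as they then stand; what a row does not reach is not made up. A row lasts 1/12 s, in which the tool goes at most 41.7 mm and 7.16 degrees, less where a joint would pass 70% of its speed; a pose out of reach is approached as far as the arm can. A call is refused whole if a number of a shift passes 1 or a number of a turn 1, either way. A call with a gripper value outside its range is refused whole. OPENING is the opening, from -1 (shut) to 1 (fully open), set as the call begins (- or left out, the last holds). The fingers move at their own pace and stop on an object; FORCE is the grip in N (left out, the last holds). Time passes only in rows, so rows that do not move let the fingers close. It gives the time, the measured TCP pose, the force, the opening and the grip force at its end, in the units of the state.
- env.observe(): the state, without advancing time (a new reading comes with each control period).
- optics.get_image(name): name is "scene" or "top"; returns the picture (384x512x3 uint8, red, green, blue); there is no depth.
- optics.calibration(name): a dict with "fov_y" (degrees; the focal length in pixels is half the picture's height over the tangent of half this angle, whatever the lens; pixels are square), "cx", "cy" (the principal point, pixels), "D" ([k1, k2, p1, p2, k3] as OpenCV has them; the pictures are not rectified), "T" (4x4, takes a point from camera to world coordinates). Camera axes: x right, y down, z forward; pixel columns grow to the right and rows downward; lengths in m; the calibration is good to about 2 mm. A picture is of the moment at which its call begins. calibration takes no time and is no camera call.
- env.close_job(): hands the job in; it is judged then, once.
The state is a dict: "time_s": time; "q": joint angles; "qvel": joint speeds; "joint_efforts": joint torques, N m; "position": TCP position; "tool_rot": TCP orientation; "ft_force": force on the tool from outside, world axes, zero at the start; "wrist_torque": the same for the moment, N m; "grip_width": finger opening in m; "gripper_force": force on a finger pad.
Only numpy, scipy, OpenCV 4.12 (cv2) and the standard library are available. Lean on these libraries where they do the work, as an engineer would, in place of code of your own. Each camera call takes 0.05 s, during which the arm holds its last target. There are 200 camera calls.

## Working session

There is one attempt and no reset: what is moved stays moved. The work goes in short steps, Python scripts to look and compute and a shell command to move; the robot and the scene stay as the last step left them, time stands still between calls to the robot, and variables do not carry over. Pictures are saved under pics/ and viewed, at most 10 in all, crops included, and the job is handed in when it is done.

```bash
ls; mkdir -p pics; python3 - <<'E'
from rig import env, optics
import cv2
for n in("top","scene"):
    im=optics.get_image(n); cv2.imwrite(f"pics/{n}0.png",cv2.resize(im[:,:,::-1],(800,600),interpolation=cv2.INTER_CUBIC))
    cv2.imwrite(f"pics/{n}0_raw.png",im[:,:,::-1])
    c=optics.calibration(n);print(n,c["fov_y"],c["cx"],c["cy"],c["D"],c["T"])
s=env.observe();print(s["time_s"],s["position"],s["tool_rot"],s["ft_force"],s["grip_width"])
E
```

```text
pics
top 43.30728605042946 258.82768487371993 201.1415507282219 [-0.1422308  0.         0.         0.         0.       ] [[ 0.0243701  -0.98702973  0.15867706  0.21592221]
 [-0.99967761 -0.02519193 -0.00316957  0.04485905]
 [ 0.00712584 -0.15854866 -0.98732545  1.74390663]
 [ 0.          0.          0.          1.        ]]
scene 45.71504071943358 260.13878351784655 187.34862758337457 [-0.139149  0.        0.        0.        0.      ] [[ 0.21150456  0.60021431 -0.77136801  1.52831253]
 [ 0.97711739 -0.14804174  0.15272607 -0.16074167]
 [-0.02252629 -0.78601935 -0.61779135  0.86612936]
 [ 0.          0.          0.          1.        ]]
0.1 [ 0.21657068 -0.5053026   0.23078772] [[ 9.19162687e-01  3.93878033e-01 -2.24502170e-04]
 [ 3.93877995e-01 -9.19161889e-01  1.24353641e-03]
 [ 2.83447837e-04 -1.23143874e-03 -9.99999202e-01]] [-0.11921317 -0.86362094 -0.1190457 ] 0.08516764397580971
```

View pics/top0.png

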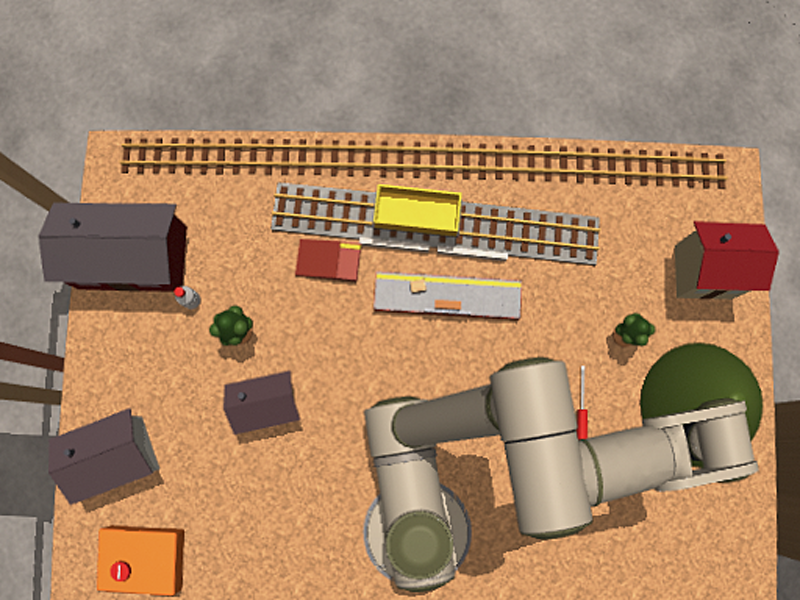

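View pics/scene0.png

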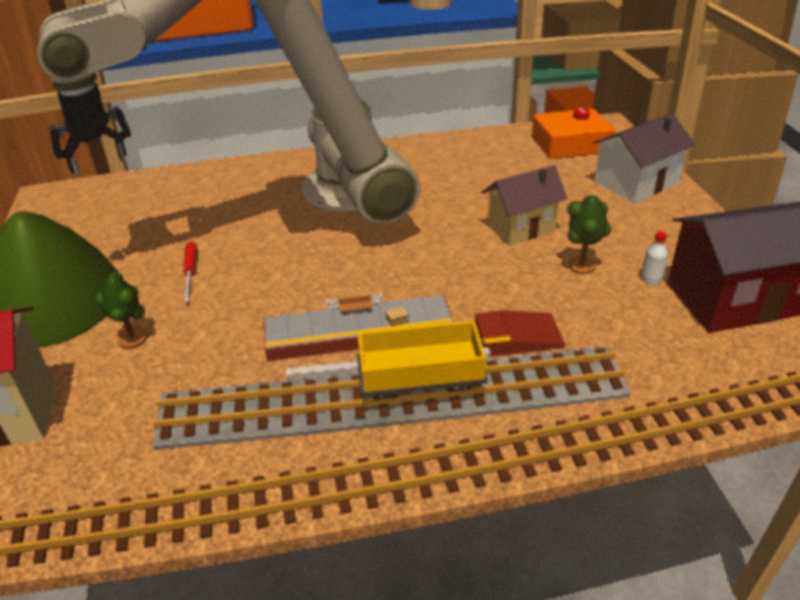

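The top view shows the track across the upper middle, the ramp at about (328,260) and the platform at about (447,297), 800 px scale. The wagon partly hides the kerb. I'll enlarge both crops.

```bash
cat > h.py <<'E'
import numpy as np, cv2
from rig import env, optics
def cam(n):
    c=optics.calibration(n); f=192/np.tan(np.radians(c["fov_y"])/2)
    return np.array([[f,0,c["cx"]],[0,f,c["cy"]],[0,0,1.]]),np.array(c["D"],float),np.array(c["T"],float)
def p2w(n,uv,z):
    K,D,T=cam(n); p=cv2.undistortPoints(np.array([[uv]],float),K,D)[0,0]
    d=T[:3,:3]@[p[0],p[1],1]; o=T[:3,3]; return o+d*(z-o[2])/d[2]
def w2p(n,P):
    K,D,T=cam(n); W=np.linalg.inv(T)
    return cv2.projectPoints(np.array(P,float).reshape(-1,3),cv2.Rodrigues(W[:3,:3])[0],W[:3,3],K,D)[0][:,0]
def crop(im,x0,y0,w,h,s,fn):
    cv2.imwrite(fn,cv2.resize(im[y0:y0+h,x0:x0+w,::-1],None,fx=s,fy=s,interpolation=cv2.INTER_CUBIC))
E
python3 - <<'E'
import cv2
from h import *
crop(cv2.imread("pics/top0_raw.png")[:,:,::-1],180,145,160,65,5,"pics/topc.png")
crop(cv2.imread("pics/scene0_raw.png")[:,:,::-1],160,185,205,75,3.9,"pics/scenec.png")
E
```

```text
(no output)
```

View pics/topc.png

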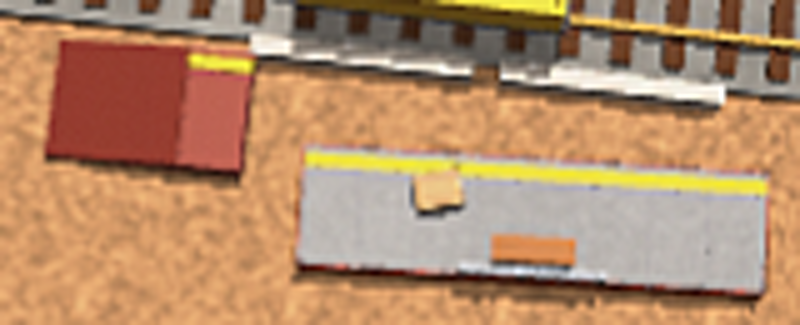

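View pics/scenec.png

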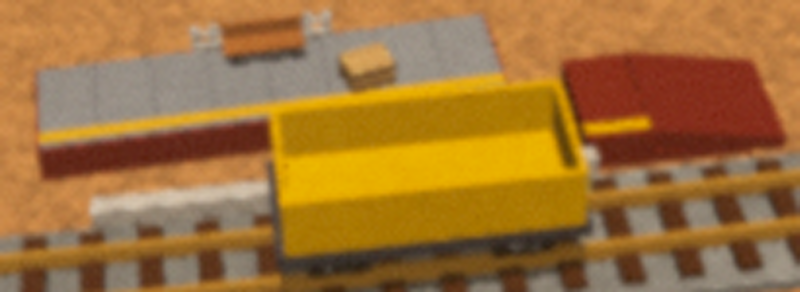

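```bash
cat > fit.py <<'E'
from h import *
from scipy.optimize import least_squares
def fit(n,obj,uv,x0):
    obj=np.array(obj,float);uv=np.array(uv,float)
    def tr(p):
        c,s=np.cos(p[2]),np.sin(p[2]); R=np.array([[c,-s,0],[s,c,0],[0,0,1]])
        return obj@R.T+[p[0],p[1],0]
    r=least_squares(lambda p:(w2p(n,tr(p))-uv).ravel(),x0,x_scale=[.01,.01,.01])
    return r.x,r.fun.reshape(-1,2)
E
cat > t.py <<'E'
from fit import *
C=lambda l:[(180+(a-2)/5,145+(b-2)/5) for a,b in l]
p,r=fit("top",[(.045,.17,.03),(.045,-.17,.03),(-.045,-.17,.03),(-.045,.17,.03)],C([(305,149),(769,177),(762,291),(299,264)]),[.6,0,0])
print("plat",p[:2],np.degrees(p[2]),r.round(2).tolist())
t,r=fit("top",[(0,.17,.03),(-.088,.17,.03),(0,.01,.026),(0,-.01,.026),(0,-.175,.026),(.014,-.175,.026)],C([(253,57),(241,171),(474,75),(500,79),(722,103),(725,86)]),[.6,0,0])
print("track",t[:2],np.degrees(t[2]),r.round(2).tolist())
S=lambda l:[(160+(a-1.5)/3.9,185+(b-1.5)/3.9) for a,b in l]
p2,r=fit("scene",[(.045,-.17,.03),(.045,-.17,0),(-.045,-.17,.03),(-.045,.17,.03)],S([(40,143),(43,177),(38,70),(487,15)]),[.6,0,0])
print("plat s",p2[:2],np.degrees(p2[2]),r.round(2).tolist())
t2,r=fit("scene",[(0,-.175,.026),(.014,-.175,.026),(-.088,.17,.03)],S([(91,200),(92,215),(562,58)]),[.6,0,0])
print("track s",t2[:2],np.degrees(t2[2]),r.round(2).tolist())
pr=np.array([(.045,.17),(.045,-.17)]);
for P,T in((p,t),(p2,t2)):
    c,s=np.cos(P[2]),np.sin(P[2]);w=pr@np.array([[c,-s],[s,c]]).T+P[:2]
    c,s=np.cos(T[2]),np.sin(T[2]);print("front corners in track",((w-T[:2])@np.array([[c,-s],[s,c]])).round(4).tolist())
# overlay
im=cv2.imread("pics/top0_raw.png")[145:210,180:340];im=cv2.resize(im,None,fx=5,fy=5,interpolation=cv2.INTER_CUBIC)
def dr(P,pts,col):
    c,s=np.cos(P[2]),np.sin(P[2]);pts=np.array(pts,float);w=pts@np.array([[c,-s,0],[s,c,0],[0,0,1]]).T+[P[0],P[1],0]
    u=(w2p("top",w)-[180,145])*5+2;cv2.polylines(im,[np.int32(u*8)],True,col,1,cv2.LINE_AA,3)
dr(p,[(.045,.17,.03),(.045,-.17,.03),(-.045,-.17,.03),(-.045,.17,.03)],(255,0,0))
for y in(-.0925,.0925):
    dr(t,[(0,y-.0825,.026),(.014,y-.0825,.026),(.014,y+.0825,.026),(0,y+.0825,.026)],(255,0,255))
dr(t,[(0,.17,.03),(-.088,.17,.03),(-.088,.32,0),(0,.32,0)],(0,255,0))
cv2.imwrite("pics/ov.png",im)
E
python3 t.py
```

```text
plat [ 0.53985149 -0.05918401] -1.974003556000382 [[-0.36, -0.79], [0.3, -0.78], [0.87, 0.85], [-0.79, 0.66]]
track [ 0.64457412 -0.02241386] -4.3502460341510965 [[0.23, -0.52], [-0.06, 0.17], [-0.38, 0.47], [-0.13, 0.22], [0.33, -0.02], [0.02, -0.32]]
plat s [ 0.54082763 -0.0563518 ] -3.318725782799997 [[-0.54, 0.94], [0.29, 0.17], [-0.04, -1.08], [0.29, -0.27]]
track s [ 0.64637704 -0.02126813] -3.908432692561088 [[0.23, 0.03], [0.05, -0.15], [-0.3, 0.24]]
front corners in track [[-0.0637, 0.1271], [-0.0496, -0.2126]]
front corners in track [[-0.0597, 0.1283], [-0.0562, -0.2117]]
```

View pics/ov.png

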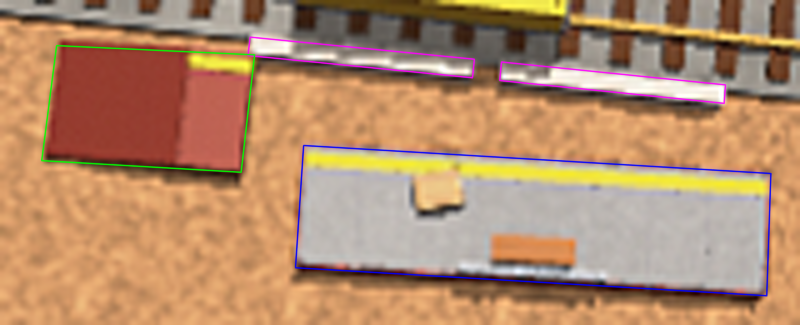

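Track, kerb and ramp are located: the magenta and green outlines lie on them, and the platform is about 2.4° askew and 50–62 mm away from the kerb. I'll shut the fingers and turn the tool to the track axes.

```bash
python3 -m jog '[{"linear":[0,0,0],"roll":1},{"linear":[0,0,0],"roll":1},{"linear":[0,0,0],"roll":1},{"linear":[0,0,0],"roll":1},{"linear":[0,0,0],"roll":1},{"linear":[0,0,0],"roll":0.51},{"linear":[0.34,-0.9,0],"roll":0},{"linear":[0.34,-0.9,0],"roll":0},{"linear":[0.34,-0.9,0],"roll":0},{"linear":[0.34,-0.9,0],"roll":0},{"linear":[0.34,-0.9,0],"roll":0},{"linear":[0.34,-0.9,0],"roll":0}]' -1 20
cat > st.py <<'E'
from h import *
T=np.array([.6446,-.0224]);a=np.radians(-4.35)
s=env.observe();d=s["position"][:2]-T;c,n=np.cos(a),np.sin(a)
R=np.array([[c,n],[-n,c]])
print("t",s["time_s"],"trk",(R@d).round(4),"z",round(s["position"][2],4),"head",np.degrees(np.arctan2(s["tool_rot"][1][0],s["tool_rot"][0][0])).round(2),"F",(R@s["ft_force"][:2]).round(2),s["ft_force"][2].round(2),"w",round(s["grip_width"],4))
E
python3 st.py
```

```text
time_s: 1.1
position: [0.3146, -0.2945, 0.2311]
tool_rot: [[0.997, -0.076, -0.0], [-0.076, -0.997, 0.001], [-0.0, -0.0, -1.0]]
ft_force: [0.3, -1.1, -0.3]
grip_width: -0.0002
gripper_force: 0.0
t 1.1 trk [-0.3084 -0.2963] z 0.2311 head -4.38 F [ 0.42 -1.06] -0.33 w -0.0002
```

```bash
python3 -m jog '[{"linear":[0.3,-0.9,0],"roll":0},{"linear":[0.3,-0.9,0],"roll":0},{"linear":[0.3,-0.9,0],"roll":0},{"linear":[0.3,-0.9,0],"roll":0},{"linear":[0.3,-0.9,0],"roll":0},{"linear":[0.3,-0.9,0],"roll":0},{"linear":[0.3,-0.9,0],"roll":0},{"linear":[0.3,-0.9,0],"roll":0},{"linear":[0.3,-0.9,0],"roll":0},{"linear":[0.3,-0.9,0],"roll":0},{"linear":[0,0,0],"roll":0}]' >/dev/null
python3 st.py
python3 -m jog '[{"linear":[0,0,1],"roll":0},{"linear":[0,0,1],"roll":0},{"linear":[0,0,1],"roll":0},{"linear":[0,0,1],"roll":0},{"linear":[0,0,0.8],"roll":0},{"linear":[0,0,0.5],"roll":0},{"linear":[0,0,0.22],"roll":0},{"linear":[0,0,0],"roll":0}]' >/dev/null
python3 st.py
```

```text
t 2.0167 trk [-0.1878  0.0668] z 0.231 head -4.04 F [-0.42 -0.31] 0.02 w 0.0
t 2.6833 trk [-0.1892  0.0616] z 0.0091 head -4.37 F [-1.16  0.16] 0.49 w 0.0005
```

```bash
python3 -m jog '[{"linear":[0.1,0,0],"roll":0},{"linear":[0.1,0,0],"roll":0},{"linear":[0.1,0,0],"roll":0},{"linear":[0.1,0,0],"roll":0},{"linear":[0.05,0,0],"roll":0},{"linear":[0.05,0,0],"roll":0},{"linear":[0.05,0,0],"roll":0},{"linear":[0.05,0,0],"roll":0},{"linear":[0.05,0,0],"roll":0},{"linear":[0.05,0,0],"roll":0}]' >/dev/null
python3 st.py
python3 -m jog '[{"linear":[0.05,0,0],"roll":0},{"linear":[0.05,0,0],"roll":0},{"linear":[0.05,0,0],"roll":0},{"linear":[0.05,0,0],"roll":0},{"linear":[0.05,0,0],"roll":0},{"linear":[0.05,0,0],"roll":0},{"linear":[0.05,0,0],"roll":0},{"linear":[0.05,0,0],"roll":0}]' >/dev/null
python3 st.py;  python3 - <<'E'
from h import *
im=optics.get_image("top");cv2.imwrite("pics/top1_raw.png",im[:,:,::-1]);crop(im,180,145,160,65,5,"pics/top1.png")
E
```

```text
t 3.5167 trk [-0.1603  0.0618] z 0.0105 head -4.36 F [0.32 0.11] -0.21 w -0.0001
t 4.1833 trk [-0.1442  0.0617] z 0.0105 head -4.36 F [-1.23  0.91] -1.66 w 0.0006
```

View pics/top1.png

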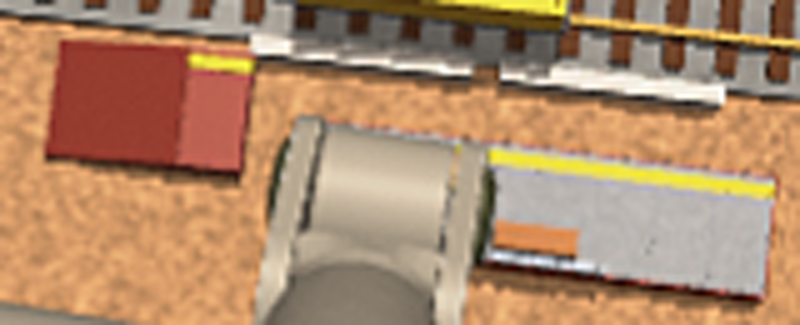

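The arm hides the ramp end. The free part shows the platform now turned about 1° past the kerb direction, front free corner at (774,187). I'll use the yellow line as a numeric gauge.

```bash
cat > yl.py <<'E'
import sys
from h import *
T=np.array([.6446,-.0224]);a=np.radians(-4.35);c,n=np.cos(a),np.sin(a);R=np.array([[c,n],[-n,c]])
def meas(im,cn="top",xmax=-.002):
    hsv=cv2.cvtColor(im,cv2.COLOR_RGB2HSV);m=cv2.inRange(hsv,(22,140,120),(34,255,255))
    v,u=np.nonzero(m);K,D,Tc=cam(cn)
    p=cv2.undistortPoints(np.c_[u,v].astype(float)[:,None],K,D)[:,0]
    d=np.c_[p,np.ones(len(p))]@Tc[:3,:3].T;o=Tc[:3,3];w=o+d*((.03-o[2])/d[:,2])[:,None]
    q=(w[:,:2]-T)@R.T;q=q[(q[:,0]<xmax)&(q[:,0]>-.12)&(q[:,1]<.168)&(q[:,1]>-.27)]
    for _ in range(3):
        k=np.polyfit(q[:,1],q[:,0],1);r=q[:,0]-np.polyval(k,q[:,1]);q=q[abs(r)<.005]
    return dict(n=len(q),yaw=round(-np.degrees(np.arctan(k[0])),2),xm=np.polyval(k,[.1,0,-.1,-.17]).round(4).tolist(),y=(q[:,1].min().round(4),q[:,1].max().round(4)))
if __name__=="__main__":
    if len(sys.argv)>1: im=cv2.imread(sys.argv[1])[:,:,::-1].copy()
    else: im=optics.get_image("top")
    print(meas(im))
E
python3 yl.py pics/top0_raw.png;python3 yl.py pics/top1_raw.png
```

```text
{'n': 195, 'yaw': np.float64(2.17), 'xm': [-0.0724, -0.0686, -0.0648, -0.0621], 'y': (np.float64(-0.2075), np.float64(0.1234))}
{'n': 128, 'yaw': np.float64(-1.34), 'xm': [-0.0554, -0.0578, -0.0601, -0.0618], 'y': (np.float64(-0.2147), np.float64(-0.0096))}
```

```bash
python3 -m jog '[{"linear":[-0.4,0,0],"roll":0},{"linear":[-0.5,0.2,0],"roll":0},{"linear":[0,0.9,0],"roll":0},{"linear":[0,0.9,0],"roll":0},{"linear":[0,0.9,0],"roll":0},{"linear":[0,0.9,0],"roll":0},{"linear":[0,0.9,0],"roll":0},{"linear":[0,0.8,0],"roll":0},{"linear":[0.2,0,0],"roll":0},{"linear":[0.2,0,0],"roll":0},{"linear":[0.1,0,0],"roll":0},{"linear":[0.05,0,0],"roll":0}]' >/dev/null
python3 st.py
python3 -m jog '[{"linear":[0.06,0,0],"roll":0},{"linear":[0.06,0,0],"roll":0},{"linear":[0.06,0,0],"roll":0},{"linear":[0.06,0,0],"roll":0},{"linear":[0.06,0,0],"roll":0},{"linear":[0.06,0,0],"roll":0},{"linear":[0.06,0,0],"roll":0},{"linear":[0.06,0,0],"roll":0},{"linear":[0.06,0,0],"roll":0},{"linear":[0.06,0,0],"roll":0},{"linear":[0.06,0,0],"roll":0},{"linear":[0.06,0,0],"roll":0}]' >/dev/null
python3 st.py; python3 yl.py
```

```text
t 5.2333 trk [-0.1577 -0.1572] z 0.0105 head -4.26 F [-0.46 -0.32] -0.34 w -0.0
t 6.2333 trk [-0.1294 -0.1583] z 0.0105 head -4.36 F [-2.24 -0.89] 0.21 w 0.0004
{'n': 137, 'yaw': np.float64(3.5), 'xm': [-0.0565, -0.0504, -0.0442, -0.04], 'y': (np.float64(-0.1546), np.float64(0.1254))}
```

```bash
python3 -m jog '[{"linear":[-0.4,0,0],"roll":0},{"linear":[-0.6,-0.2,0],"roll":0},{"linear":[-0.2,-0.9,0],"roll":0},{"linear":[0,-0.9,0],"roll":0},{"linear":[0,-0.9,0],"roll":0},{"linear":[0,-0.9,0],"roll":0},{"linear":[0,-0.9,0],"roll":0},{"linear":[0,-0.8,0],"roll":0},{"linear":[0.2,0,0],"roll":0},{"linear":[0.2,0,0],"roll":0},{"linear":[0.1,0,0],"roll":0},{"linear":[0.05,0,0],"roll":0}]' >/dev/null
python3 st.py
python3 -m jog '[{"linear":[0.08,0,0],"roll":0},{"linear":[0.08,0,0],"roll":0},{"linear":[0.08,0,0],"roll":0},{"linear":[0.08,0,0],"roll":0},{"linear":[0.08,0,0],"roll":0},{"linear":[0.08,0,0],"roll":0},{"linear":[0.08,0,0],"roll":0},{"linear":[0.08,0,0],"roll":0},{"linear":[0.08,0,0],"roll":0},{"linear":[0.08,0,0],"roll":0},{"linear":[0.06,0,0],"roll":0},{"linear":[0.06,0,0],"roll":0}]' >/dev/null
python3 st.py; python3 yl.py
```

```text
t 7.2833 trk [-0.1544  0.0608] z 0.0105 head -4.43 F [ 0.15 -0.5 ] 0.66 w -0.0001
t 8.2833 trk [-0.1186  0.0618] z 0.0105 head -4.35 F [-1.41  0.72] 1.12 w -0.0003
{'n': 125, 'yaw': np.float64(-2.12), 'xm': [-0.029, -0.0327, -0.0364, -0.039], 'y': (np.float64(-0.2168), np.float64(-0.0071))}
```

```bash
python3 -m jog '[{"linear":[-0.4,0,0],"roll":0},{"linear":[-0.5,0.2,0],"roll":0},{"linear":[0,0.9,0],"roll":0},{"linear":[0,0.9,0],"roll":0},{"linear":[0,0.9,0],"roll":0},{"linear":[0,0.9,0],"roll":0},{"linear":[0,0.9,0],"roll":0},{"linear":[0,0.8,0],"roll":0},{"linear":[0.2,0,0],"roll":0},{"linear":[0.2,0,0],"roll":0},{"linear":[0.1,0,0],"roll":0},{"linear":[0.05,0,0],"roll":0}]' >/dev/null
python3 st.py
python3 -m jog '[{"linear":[0.06,0,0],"roll":0},{"linear":[0.06,0,0],"roll":0},{"linear":[0.06,0,0],"roll":0},{"linear":[0.06,0,0],"roll":0},{"linear":[0.06,0,0],"roll":0},{"linear":[0.06,0,0],"roll":0},{"linear":[0.06,0,0],"roll":0},{"linear":[0.06,0,0],"roll":0},{"linear":[0.06,0,0],"roll":0},{"linear":[0.06,0,0],"roll":0},{"linear":[0.06,0,0],"roll":0}]' >/dev/null
python3 st.py; python3 yl.py
```

```text
t 9.3333 trk [-0.1321 -0.1572] z 0.0105 head -4.26 F [-0.29  0.43] 0.39 w 0.0002
t 10.25 trk [-0.1063 -0.1583] z 0.0105 head -4.36 F [-1.2  -0.86] -0.05 w 0.0002
{'n': 136, 'yaw': np.float64(2.83), 'xm': [-0.0305, -0.0255, -0.0206, -0.0171], 'y': (np.float64(-0.1526), np.float64(0.1245))}
```

```bash
python3 -m jog '[{"linear":[-0.4,0,0],"roll":0},{"linear":[-0.6,-0.2,0],"roll":0},{"linear":[-0.2,-0.9,0],"roll":0},{"linear":[0,-0.9,0],"roll":0},{"linear":[0,-0.9,0],"roll":0},{"linear":[0,-0.9,0],"roll":0},{"linear":[0,-0.9,0],"roll":0},{"linear":[0,-0.8,0],"roll":0},{"linear":[0.2,0,0],"roll":0},{"linear":[0.2,0,0],"roll":0},{"linear":[0.1,0,0],"roll":0},{"linear":[0.05,0,0],"roll":0}]' >/dev/null
python3 st.py
python3 -m jog '[{"linear":[0.06,0,0],"roll":0},{"linear":[0.06,0,0],"roll":0},{"linear":[0.06,0,0],"roll":0},{"linear":[0.06,0,0],"roll":0},{"linear":[0.06,0,0],"roll":0},{"linear":[0.06,0,0],"roll":0},{"linear":[0.06,0,0],"roll":0},{"linear":[0.06,0,0],"roll":0},{"linear":[0.06,0,0],"roll":0},{"linear":[0.06,0,0],"roll":0},{"linear":[0.06,0,0],"roll":0}]' >/dev/null
python3 st.py; python3 yl.py
```

```text
t 11.3 trk [-0.1312  0.0607] z 0.0106 head -4.44 F [ 0.15 -1.17] 0.13 w 0.0002
t 12.2167 trk [-0.106   0.0619] z 0.0105 head -4.35 F [-2.02  0.53] 1.42 w -0.0002
{'n': 119, 'yaw': np.float64(0.3), 'xm': [-0.0181, -0.0175, -0.017, -0.0166], 'y': (np.float64(-0.2115), np.float64(-0.0094))}
```

```bash
python3 -m jog '[{"linear":[-0.4,0,0],"roll":0},{"linear":[-0.5,0.2,0],"roll":0},{"linear":[0,0.9,0],"roll":0},{"linear":[0,0.9,0],"roll":0},{"linear":[0,0.9,0],"roll":0},{"linear":[0,0.9,0],"roll":0},{"linear":[0,0.9,0],"roll":0},{"linear":[0,0.8,0],"roll":0},{"linear":[0.3,0,0],"roll":0},{"linear":[0.3,0,0],"roll":0},{"linear":[0.1,0,0],"roll":0},{"linear":[0.05,0,0],"roll":0}]' >/dev/null
python3 st.py
python3 -m jog '[{"linear":[0.03,0,0],"roll":0},{"linear":[0.03,0,0],"roll":0},{"linear":[0.03,0,0],"roll":0},{"linear":[0.03,0,0],"roll":0},{"linear":[0.03,0,0],"roll":0},{"linear":[0.03,0,0],"roll":0},{"linear":[0.03,0,0],"roll":0},{"linear":[0.03,0,0],"roll":0}]' >/dev/null
python3 st.py; python3 yl.py
```

```text
t 13.2667 trk [-0.1114 -0.1584] z 0.0104 head -4.34 F [-0.45 -0.06] -0.33 w -0.0001
t 13.9333 trk [-0.1028 -0.1582] z 0.0105 head -4.35 F [-1.92 -0.66] 1.3 w -0.0001
{'n': 137, 'yaw': np.float64(0.74), 'xm': [-0.0174, -0.0161, -0.0148, -0.0139], 'y': (np.float64(-0.1523), np.float64(0.1221))}
```

```bash
for i in 1; do python3 -m jog '[{"linear":[0.025,0,0],"roll":0},{"linear":[0.025,0,0],"roll":0}]' >/dev/null; python3 st.py; python3 -m jog '[{"linear":[0.02,0,0],"roll":0}]' >/dev/null; python3 st.py;python3 -m jog '[{"linear":[0.02,0,0],"roll":0}]' >/dev/null; python3 st.py; done; python3 yl.py
```

```text
t 14.15 trk [-0.1006 -0.1583] z 0.0105 head -4.36 F [-3.76 -1.09] 2.01 w -0.0001
t 14.2333 trk [-0.1005 -0.1582] z 0.0105 head -4.34 F [-9.6  -2.27] 6.8 w 0.0
t 14.3167 trk [-0.1005 -0.1582] z 0.0105 head -4.33 F [-13.75  -1.97] 8.69 w 0.0002
{'n': 136, 'yaw': np.float64(1.24), 'xm': [-0.0175, -0.0154, -0.0132, -0.0117], 'y': (np.float64(-0.152), np.float64(0.1221))}
```

Free corner touches the kerb (line at x ≈ -0.0116 means touching), arm compliance is about 6 N per mm. Now the ramp end.

```bash
python3 -m jog '[{"linear":[-0.4,0,0],"roll":0},{"linear":[-0.5,-0.2,0],"roll":0},{"linear":[0,-0.9,0],"roll":0},{"linear":[0,-0.9,0],"roll":0},{"linear":[0,-0.9,0],"roll":0},{"linear":[0,-0.9,0],"roll":0},{"linear":[0,-0.9,0],"roll":0},{"linear":[0,-0.8,0],"roll":0},{"linear":[0.3,0,0],"roll":0},{"linear":[0.2,0,0],"roll":0},{"linear":[0.1,0,0],"roll":0},{"linear":[0.05,0,0],"roll":0}]' >/dev/null
python3 st.py
python3 -m jog '[{"linear":[0.03,0,0],"roll":0},{"linear":[0.03,0,0],"roll":0},{"linear":[0.03,0,0],"roll":0},{"linear":[0.03,0,0],"roll":0}]' >/dev/null
python3 st.py; python3 yl.py
```

```text
t 15.3667 trk [-0.1079  0.061 ] z 0.0104 head -4.42 F [-0.49 -1.78] -0.25 w 0.0003
t 15.7 trk [-0.1044  0.0614] z 0.0105 head -4.4 F [-2.25  0.18] 1.55 w -0.0002
{'n': 121, 'yaw': np.float64(1.04), 'xm': [-0.0168, -0.015, -0.0132, -0.0119], 'y': (np.float64(-0.2143), np.float64(-0.0094))}
```

```bash
python3 -m jog '[{"linear":[0.025,0,0],"roll":0},{"linear":[0.025,0,0],"roll":0},{"linear":[0.025,0,0],"roll":0}]' >/dev/null; python3 st.py; python3 -m jog '[{"linear":[0.02,0,0],"roll":0}]' >/dev/null; python3 st.py;python3 -m jog '[{"linear":[0.02,0,0],"roll":0}]' >/dev/null; python3 st.py;  python3 yl.py
```

```text
t 16.0 trk [-0.1012  0.0619] z 0.0105 head -4.36 F [-2.22  0.36] 0.47 w 0.0003
t 16.0833 trk [-0.1003  0.0619] z 0.0105 head -4.35 F [-1.58  0.79] -0.38 w 0.0002
t 16.1667 trk [-0.0995  0.0619] z 0.0105 head -4.36 F [-1.9   0.57] -0.25 w 0.0
{'n': 121, 'yaw': np.float64(-0.28), 'xm': [-0.0108, -0.0113, -0.0118, -0.0122], 'y': (np.float64(-0.2149), np.float64(-0.009))}
```

```bash
for i in 1; do python3 -m jog '[{"linear":[0.02,0,0],"roll":0}]' >/dev/null; python3 st.py; python3 -m jog '[{"linear":[0.02,0,0],"roll":0}]' >/dev/null; python3 st.py;  python3 -m jog '[{"linear":[0.01,0,0],"roll":0}]' >/dev/null; python3 st.py; done;  python3 yl.py
```

```text
t 16.3 trk [-0.0987  0.0618] z 0.0105 head -4.35 F [-2.25  0.95] -0.23 w -0.0002
t 16.3833 trk [-0.098   0.0618] z 0.0105 head -4.35 F [-5.56  0.03] 2.77 w 0.0
t 16.4667 trk [-0.098   0.0618] z 0.0105 head -4.35 F [-4.4   0.95] 2.79 w -0.0
{'n': 123, 'yaw': np.float64(-0.64), 'xm': [-0.0091, -0.0102, -0.0113, -0.0121], 'y': (np.float64(-0.2149), np.float64(0.0167))}
```

```bash
python3 -m jog '[{"linear":[-0.4,0,0],"roll":0},{"linear":[-0.5,0.2,0],"roll":0},{"linear":[0,0.9,0],"roll":0},{"linear":[0,0.9,0],"roll":0},{"linear":[0,0.9,0],"roll":0},{"linear":[0,0.9,0],"roll":0},{"linear":[0,0.9,0],"roll":0},{"linear":[0,0.8,0],"roll":0},{"linear":[0.3,0,0],"roll":0},{"linear":[0.3,0,0],"roll":0},{"linear":[0.05,0,0],"roll":0},{"linear":[0.025,0,0],"roll":0}]' >/dev/null
python3 st.py; python3 -m jog '[{"linear":[0.02,0,0],"roll":0},{"linear":[0.02,0,0],"roll":0}]' >/dev/null; python3 st.py;python3 -m jog '[{"linear":[0.02,0,0],"roll":0}]' >/dev/null; python3 st.py;  python3 -m jog '[{"linear":[0.02,0,0],"roll":0}]' >/dev/null; python3 st.py;  python3 yl.py
```

```text
t 17.5167 trk [-0.106  -0.1584] z 0.0105 head -4.34 F [-0.39  1.02] -0.21 w -0.0006
t 17.6833 trk [-0.1052 -0.1578] z 0.0105 head -4.32 F [-0.2 -0.7] 0.01 w -0.0001
t 17.7667 trk [-0.1043 -0.1579] z 0.0106 head -4.33 F [-0.14 -0.23] 0.33 w -0.0003
t 17.85 trk [-0.1034 -0.158 ] z 0.0106 head -4.33 F [-0.05 -0.62] 0.31 w -0.0001
{'n': 137, 'yaw': np.float64(-0.57), 'xm': [-0.0093, -0.0103, -0.0113, -0.012], 'y': (np.float64(-0.1523), np.float64(0.1193))}
```

```bash
for i in 1; do python3 -m jog '[{"linear":[0.02,0,0],"roll":0}]' >/dev/null; python3 st.py; python3 -m jog '[{"linear":[0.02,0,0],"roll":0}]' >/dev/null; python3 st.py;  python3 -m jog '[{"linear":[0.02,0,0],"roll":0}]' >/dev/null; python3 st.py; python3 -m jog '[{"linear":[0.02,0,0],"roll":0}]' >/dev/null; python3 st.py; done;  python3 yl.py
```

```text
t 17.9833 trk [-0.1026 -0.1581] z 0.0106 head -4.35 F [-0.42  0.47] -0.22 w 0.0001
t 18.0667 trk [-0.1017 -0.1582] z 0.0105 head -4.35 F [0.31 0.08] -0.44 w 0.0
t 18.15 trk [-0.1008 -0.1582] z 0.0105 head -4.36 F [-0.59 -0.64] 0.28 w 0.0
t 18.2333 trk [-0.1001 -0.1582] z 0.0105 head -4.35 F [-2.75 -0.69] 1.5 w -0.0
{'n': 139, 'yaw': np.float64(-0.45), 'xm': [-0.0095, -0.0103, -0.0111, -0.0116], 'y': (np.float64(-0.1156), np.float64(0.1193))}
```

```bash
for i in 1; do python3 -m jog '[{"linear":[0.015,0,0],"roll":0}]' >/dev/null; python3 st.py; python3 -m jog '[{"linear":[0.015,0,0],"roll":0}]' >/dev/null; python3 st.py; python3 -m jog '[{"linear":[0.01,0,0],"roll":0}]' >/dev/null; python3 st.py; done;  python3 yl.py
```

```text
t 18.3667 trk [-0.1    -0.1582] z 0.0105 head -4.35 F [-5.87 -1.64] 4.42 w -0.0003
t 18.45 trk [-0.1    -0.1582] z 0.0105 head -4.34 F [-9.61 -2.23] 6.14 w 0.0001
t 18.5333 trk [-0.1    -0.1582] z 0.0105 head -4.34 F [-10.69  -1.54] 6.81 w -0.0003
{'n': 140, 'yaw': np.float64(-0.44), 'xm': [-0.0095, -0.0103, -0.0111, -0.0116], 'y': (np.float64(-0.152), np.float64(0.1193))}
```

Flush along the whole kerb (contact found at both ends). True track yaw is about -4.85°. Now around to the free end.

```bash
python3 -m jog '[{"linear":[-0.4,0,0],"roll":0},{"linear":[-0.5,0.2,0],"roll":0.1},{"linear":[0,0.9,0],"roll":0},{"linear":[0,0.9,0],"roll":0},{"linear":[0,0.6,0],"roll":0},{"linear":[0.5,0,0],"roll":0},{"linear":[0.6,0,0],"roll":0},{"linear":[0.6,0,0],"roll":0},{"linear":[0.5,0,0],"roll":0},{"linear":[0,0,0],"roll":0}]' >/dev/null
sed -i 's/-4.35/-4.83/' st.py yl.py; python3 st.py; python3 - <<'E'
from yl import *
im=optics.get_image("top");print(meas(im));crop(im,180,145,160,65,5,"pics/top2.png")
E
```

```text
t 19.4167 trk [-0.0421 -0.2634] z 0.0105 head -4.79 F [-0.69 -0.06] -0.27 w 0.0
{'n': 188, 'yaw': np.float64(0.01), 'xm': [-0.0102, -0.0102, -0.0102, -0.0102], 'y': (np.float64(-0.2107), np.float64(0.1192))}
```

View pics/top2.png

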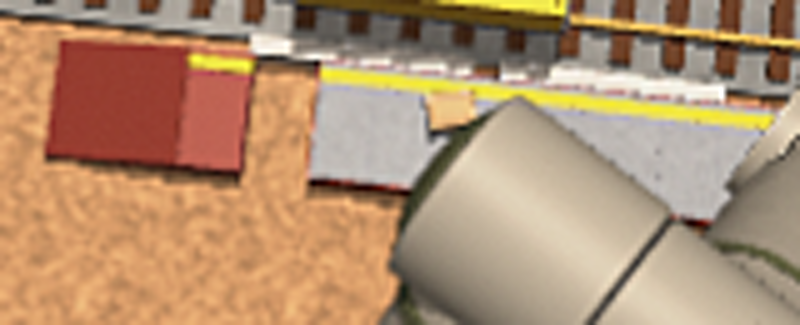

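The picture shows the platform's front along the kerb, with a gap of about 48 mm to the ramp (edges at 319 and 253 px). Slide it along.

```bash
python3 -m jog '[{"linear":[0,-0.2,0],"roll":0},{"linear":[0,-0.2,0],"roll":0},{"linear":[0,-0.1,0],"roll":0},{"linear":[0,-0.06,0],"roll":0},{"linear":[0,-0.06,0],"roll":0},{"linear":[0,-0.06,0],"roll":0},{"linear":[0,-0.06,0],"roll":0},{"linear":[0,-0.06,0],"roll":0},{"linear":[0,-0.06,0],"roll":0},{"linear":[0,-0.06,0],"roll":0},{"linear":[0,-0.06,0],"roll":0},{"linear":[0,-0.06,0],"roll":0}]' >/dev/null;python3 st.py;  python3 yl.py
python3 -m jog '[{"linear":[0,-0.06,0],"roll":0},{"linear":[0,-0.06,0],"roll":0},{"linear":[0,-0.06,0],"roll":0},{"linear":[0,-0.06,0],"roll":0},{"linear":[0,-0.06,0],"roll":0},{"linear":[0,-0.06,0],"roll":0},{"linear":[0,-0.06,0],"roll":0},{"linear":[0,-0.06,0],"roll":0}]' >/dev/null;python3 st.py;  python3 yl.py
```

```text
t 20.4667 trk [-0.0451 -0.2219] z 0.0105 head -4.87 F [-0.2  -2.73] -0.4 w -0.0001
{'n': 171, 'yaw': np.float64(0.03), 'xm': [-0.0103, -0.0102, -0.0102, -0.0102], 'y': (np.float64(-0.1666), np.float64(0.1305))}
t 21.1833 trk [-0.0451 -0.2024] z 0.0105 head -4.85 F [-0.87 -3.11] 1.44 w 0.0001
{'n': 172, 'yaw': np.float64(0.03), 'xm': [-0.0102, -0.0102, -0.0101, -0.0101], 'y': (np.float64(-0.1448), np.float64(0.1486))}
```

```bash
python3 -m jog '[{"linear":[0,-0.05,0],"roll":0},{"linear":[0,-0.05,0],"roll":0},{"linear":[0,-0.05,0],"roll":0},{"linear":[0,-0.05,0],"roll":0},{"linear":[0,-0.05,0],"roll":0},{"linear":[0,-0.05,0],"roll":0}]' >/dev/null;python3 st.py;  
for i in 1; do python3 -m jog '[{"linear":[0,-0.02,0],"roll":0},{"linear":[0,-0.02,0],"roll":0}]' >/dev/null;python3 st.py; python3 -m jog '[{"linear":[0,-0.02,0],"roll":0},{"linear":[0,-0.02,0],"roll":0}]' >/dev/null;python3 st.py; done; python3 yl.py
```

```text
t 21.7333 trk [-0.0451 -0.1904] z 0.0106 head -4.86 F [-1.92 -3.24] 1.43 w -0.0
t 21.9 trk [-0.0451 -0.1889] z 0.0106 head -4.85 F [-2.47 -3.38] 0.33 w 0.0001
t 22.0667 trk [-0.0451 -0.1874] z 0.0105 head -4.86 F [-1.   -3.58] 0.86 w 0.0001
{'n': 172, 'yaw': np.float64(0.03), 'xm': [-0.0103, -0.0103, -0.0102, -0.0102], 'y': (np.float64(-0.1299), np.float64(0.1631))}
```

```bash
for i in 1; do python3 -m jog '[{"linear":[0,-0.02,0],"roll":0},{"linear":[0,-0.02,0],"roll":0}]' >/dev/null;python3 st.py; python3 -m jog '[{"linear":[0,-0.02,0],"roll":0}]' >/dev/null;python3 st.py; python3 -m jog '[{"linear":[0,-0.02,0],"roll":0}]' >/dev/null;python3 st.py; done
```

```text
t 22.2833 trk [-0.0451 -0.1858] z 0.0105 head -4.86 F [-2.   -4.07] 1.13 w -0.0002
t 22.3667 trk [-0.0451 -0.185 ] z 0.0105 head -4.86 F [-1.31 -3.47] 0.46 w -0.0
t 22.45 trk [-0.0451 -0.1841] z 0.0105 head -4.86 F [-1.32 -3.21] 1.68 w -0.0001
```

```bash
for i in 1; do python3 -m jog '[{"linear":[0,-0.02,0],"roll":0}]' >/dev/null;python3 st.py; python3 -m jog '[{"linear":[0,-0.02,0],"roll":0}]' >/dev/null;python3 st.py; done;python3 yl.py
```

```text
t 22.5333 trk [-0.045  -0.1836] z 0.0106 head -4.85 F [-2.25 -8.22] 0.02 w -0.0001
t 22.6167 trk [-0.0451 -0.1836] z 0.0106 head -4.84 F [ -2.86 -11.72] -0.59 w -0.0001
{'n': 171, 'yaw': np.float64(-0.02), 'xm': [-0.0102, -0.0103, -0.0103, -0.0103], 'y': (np.float64(-0.1263), np.float64(0.1672))}
```

Meets the ramp at about 11 N. Back off and go to push_ramp.

```bash
python3 -m jog '[{"linear":[0,0.3,0],"roll":0},{"linear":[0,0.7,0],"roll":0},{"linear":[-0.9,0,0],"roll":0},{"linear":[-0.9,0,0],"roll":0},{"linear":[-0.9,0,0],"roll":0},{"linear":[0,-0.9,0],"roll":0},{"linear":[0,-0.9,0],"roll":0},{"linear":[0,-0.9,0],"roll":0},{"linear":[0,-0.9,0],"roll":0},{"linear":[0,-0.9,0],"roll":0},{"linear":[0,-0.9,0],"roll":0},{"linear":[0,-0.9,0],"roll":0}]' >/dev/null;python3 st.py; python3 yl.py
python3 -m jog '[{"linear":[0,-0.9,0],"roll":0},{"linear":[0,-0.9,0],"roll":0},{"linear":[0,-0.2,0],"roll":0},{"linear":[0.4,0,0],"roll":0},{"linear":[0.3,0,0],"roll":0},{"linear":[0.2,0,0],"roll":0},{"linear":[0.1,0,0],"roll":0},{"linear":[0,0,0],"roll":0}]' >/dev/null;python3 st.py
```

```text
t 23.6667 trk [-0.1532  0.0313] z 0.0105 head -4.89 F [1.33 0.85] 0.42 w 0.0002
{'n': 198, 'yaw': np.float64(0.0), 'xm': [-0.0102, -0.0102, -0.0102, -0.0102], 'y': (np.float64(-0.1669), np.float64(0.1672))}
t 24.3833 trk [-0.1124  0.1091] z 0.0104 head -4.9 F [-0.45 -0.5 ] -0.59 w -0.0002
```

```bash
python3 -m jog '[{"linear":[0.06,0,0],"roll":0},{"linear":[0.06,0,0],"roll":0},{"linear":[0.05,0,0],"roll":0},{"linear":[0.04,0,0],"roll":0},{"linear":[0.03,0,0],"roll":0},{"linear":[0.02,0,0],"roll":0}]' >/dev/null;python3 st.py
for i in 1; do python3 -m jog '[{"linear":[0.02,0,0],"roll":0}]' >/dev/null;python3 st.py; python3 -m jog '[{"linear":[0.02,0,0],"roll":0}]' >/dev/null;python3 st.py;  python3 -m jog '[{"linear":[0.02,0,0],"roll":0}]' >/dev/null;python3 st.py; done
```

```text
t 24.8833 trk [-0.1025  0.1094] z 0.0105 head -4.86 F [0.31 0.44] -0.12 w -0.0001
t 24.9667 trk [-0.1018  0.1094] z 0.0105 head -4.86 F [0.32 0.55] -0.72 w -0.0001
t 25.05 trk [-0.1009  0.1094] z 0.0105 head -4.86 F [-0.7   0.14] 0.24 w -0.0
t 25.1333 trk [-0.1001  0.1095] z 0.0105 head -4.85 F [-0.5   0.55] 0.28 w -0.0
```

```bash
for i in 1; do python3 -m jog '[{"linear":[0.02,0,0],"roll":0}]' >/dev/null;python3 st.py; python3 -m jog '[{"linear":[0.02,0,0],"roll":0}]' >/dev/null;python3 st.py;  python3 -m jog '[{"linear":[0.02,0,0],"roll":0}]' >/dev/null;python3 st.py; done
```

```text
t 25.2167 trk [-0.0993  0.1094] z 0.0105 head -4.85 F [-0.38  0.54] 0.17 w 0.0001
t 25.3 trk [-0.0985  0.1094] z 0.0105 head -4.86 F [-0.61  0.3 ] 0.63 w 0.0001
t 25.3833 trk [-0.0984  0.1094] z 0.0105 head -4.85 F [-7.09 -0.66] 5.2 w 0.0001
```

```bash
for i in 1; do python3 -m jog '[{"linear":[0.015,0,0],"roll":0}]' >/dev/null;python3 st.py; python3 -m jog '[{"linear":[0.01,0,0],"roll":0},{"linear":[0,0,0],"roll":0}]' >/dev/null;python3 st.py;  done
```

```text
t 25.4667 trk [-0.0984  0.1094] z 0.0105 head -4.85 F [-7.98 -1.02] 6.63 w 0.0002
t 25.6333 trk [-0.0984  0.1095] z 0.0105 head -4.84 F [-8.04 -0.75] 4.97 w 0.0001
```

```bash
for i in 1; do python3 -m jog '[{"linear":[0.02,0,0],"roll":0}]' >/dev/null;python3 st.py; python3 -m jog '[{"linear":[0.015,0,0],"roll":0},{"linear":[0,0,0],"roll":0}]' >/dev/null;python3 st.py;  done
```

```text
t 25.7167 trk [-0.0984  0.1095] z 0.0105 head -4.84 F [-13.12  -0.12] 9.67 w 0.0002
t 25.8833 trk [-0.0984  0.1094] z 0.0105 head -4.83 F [-13.26  -1.45] 10.52 w 0.0003
```

```bash
python3 -m jog '[{"linear":[0,0,0],"roll":0},{"linear":[0,0,0],"roll":0},{"linear":[0,0,0],"roll":0},{"linear":[0,0,0],"roll":0},{"linear":[0,0,0],"roll":0},{"linear":[0.005,0,0],"roll":0},{"linear":[0,0,0],"roll":0},{"linear":[0,0,0],"roll":0},{"linear":[0,0,0],"roll":0},{"linear":[0,0,0],"roll":0},{"linear":[0,0,0],"roll":0},{"linear":[0,0,0],"roll":0}]' >/dev/null;python3 st.py
```

```text
t 26.8833 trk [-0.0984  0.1094] z 0.0105 head -4.83 F [-14.24  -1.25] 10.72 w -0.0001
```

```bash
python3 -m jog '[{"linear":[-0.2,0,0],"roll":0},{"linear":[-0.8,0.2,0],"roll":0},{"linear":[0,0.9,0],"roll":0},{"linear":[0,0.9,0],"roll":0},{"linear":[0,0.9,0],"roll":0},{"linear":[0,0.9,0],"roll":0},{"linear":[0,0.9,0],"roll":0},{"linear":[0,0.8,0],"roll":0},{"linear":[0.4,0,0],"roll":0},{"linear":[0.2,0,0],"roll":0},{"linear":[0.1,0,0],"roll":0},{"linear":[0,0,0],"roll":0}]' >/dev/null
python3 st.py; python3 yl.py
python3 -m jog '[{"linear":[0.04,0,0],"roll":0},{"linear":[0.02,0,0],"roll":0},{"linear":[0.02,0,0],"roll":0},{"linear":[0.02,0,0],"roll":0}]' >/dev/null;python3 st.py
```

```text
t 27.8833 trk [-0.1067 -0.1097] z 0.0104 head -4.77 F [-0.33  0.17] -0.06 w -0.0
{'n': 144, 'yaw': np.float64(0.04), 'xm': [-0.0102, -0.0102, -0.0101, -0.01], 'y': (np.float64(-0.1669), np.float64(0.1672))}
t 28.2667 trk [-0.1034 -0.1102] z 0.0105 head -4.83 F [-0.78 -0.34] 0.06 w -0.0002
```

```bash
python3 -m jog '[{"linear":[0.02,0,0],"roll":0},{"linear":[0.02,0,0],"roll":0},{"linear":[0.02,0,0],"roll":0},{"linear":[0.02,0,0],"roll":0}]' >/dev/null;python3 st.py; for i in 1; do python3 -m jog '[{"linear":[0.02,0,0],"roll":0}]' >/dev/null;python3 st.py; python3 -m jog '[{"linear":[0.02,0,0],"roll":0}]' >/dev/null;python3 st.py;python3 -m jog '[{"linear":[0.02,0,0],"roll":0}]' >/dev/null;python3 st.py; done
```

```text
t 28.6 trk [-0.1    -0.1106] z 0.0105 head -4.86 F [0.26 0.47] 0.46 w 0.0002
t 28.6833 trk [-0.0992 -0.1106] z 0.0105 head -4.86 F [-0.01 -0.5 ] 0.39 w 0.0004
t 28.7667 trk [-0.0987 -0.1106] z 0.0105 head -4.85 F [-4.58 -2.34] 3.98 w -0.0001
t 28.85 trk [-0.0986 -0.1106] z 0.0105 head -4.84 F [-7.91 -1.68] 5.54 w 0.0001
```

```bash
python3 -m jog '[{"linear":[0.02,0,0],"roll":0},{"linear":[0,0,0],"roll":0}]' >/dev/null;python3 st.py; python3 -m jog '[{"linear":[0.015,0,0],"roll":0},{"linear":[0,0,0],"roll":0}]' >/dev/null;python3 st.py
```

```text
t 29.0167 trk [-0.0987 -0.1106] z 0.0105 head -4.84 F [-9.09 -2.37] 5.93 w 0.0
t 29.1833 trk [-0.0987 -0.1105] z 0.0105 head -4.83 F [-11.88  -2.8 ] 8.04 w -0.0004
```

```bash
python3 -m jog '[{"linear":[0.015,0,0],"roll":0},{"linear":[0,0,0],"roll":0},{"linear":[0,0,0],"roll":0},{"linear":[0,0,0],"roll":0},{"linear":[0,0,0],"roll":0},{"linear":[0,0,0],"roll":0},{"linear":[0,0,0],"roll":0},{"linear":[0,0,0],"roll":0},{"linear":[0,0,0],"roll":0},{"linear":[0,0,0],"roll":0},{"linear":[0,0,0],"roll":0},{"linear":[0,0,0],"roll":0}]' >/dev/null;python3 st.py
python3 -m jog '[{"linear":[-0.1,0,0],"roll":0},{"linear":[-0.4,0,0],"roll":0},{"linear":[-0.8,0,0],"roll":0},{"linear":[-0.8,0,0],"roll":0},{"linear":[0,0,-0.9],"roll":0},{"linear":[0,0,-0.9],"roll":0},{"linear":[0,0,-0.9],"roll":0},{"linear":[-0.8,0,-0.4],"roll":0},{"linear":[-0.8,0,0],"roll":0},{"linear":[0,0,0],"roll":0}]' >/dev/null;python3 st.py
python3 - <<'E'
from yl import *
im=optics.get_image("top");print(meas(im));crop(im,180,145,160,65,5,"pics/top3.png")
E
```

```text
t 30.1833 trk [-0.0987 -0.1105] z 0.0105 head -4.83 F [-15.16  -2.69] 10.56 w -0.0001
t 31.0167 trk [-0.2478 -0.1093] z 0.1351 head -4.87 F [ 0.5  -0.15] -0.54 w -0.0003
{'n': 198, 'yaw': np.float64(0.02), 'xm': [-0.0103, -0.0102, -0.0102, -0.0102], 'y': (np.float64(-0.1669), np.float64(0.1672))}
```

View pics/top3.png

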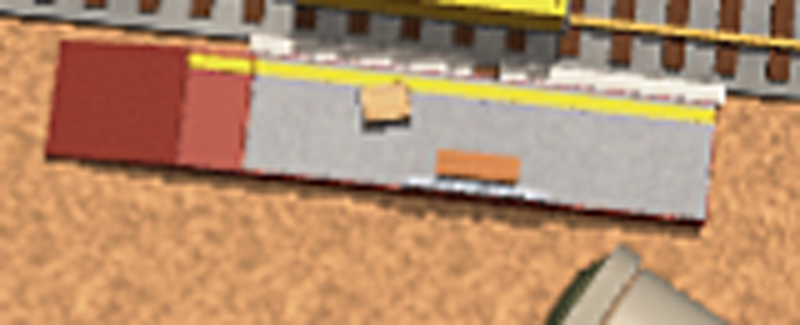

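The platform meets the ramp (edge at 248 px) and lies along the whole kerb, with its yellow line continuing the ramp's. The crate is standing at (385,102) and the robot is clear, so I'll hand it in.

```bash
python3 -c "
from rig import env
print(env.close_job())"
```

```text
the job is handed in; nothing more can be done
None
```

The job is handed in: the last picture and force readings show the platform flush along the kerb, against the ramp, pressed at about 14 N at the ramp end then 15 N at the free end, crate standing and robot clear, but no verdict came back and the force on each kerb half could not be read directly.

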